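# Tip a drained tube rack onto its feet and push it home against the reagent step

## Robot

A 7-joint arm with a two-finger parallel gripper is mounted at the origin on the work surface. World frame = base frame: x ahead of the robot, y to its left, z up, the work surface at z = 0. Lengths are in mm, angles in rad, forces in N, time in s.
With the tool pointing down it reaches from about 400 to 875 mm from the base axis. Payload 4.4 kg.
Tool frame: the origin (TCP) lies on the centre line of the jaws, within the pads' length; the fingertips stand 19 mm ahead of it and the grasp point (between the pads) is the TCP; z points along the fingers, y is the line along which they close (so a half turn about z gives the same grasp; the last joint's range is limited). The gripper opens to 85 mm and grips with 20 to 120 N. Pads are 22 mm wide; open, the fingers measure 114 mm over their backs; the gripper's body (76 mm by 85 mm) begins 54 mm behind the grasp point. The pads swing forward as they close: fully open they stand 13 mm farther back than shut.
Start: joints at [-1.253, 0.628, 0.038, 1.517, -0.027, 0.996, -0.02], TCP at [243.369, 602.735, 250.313] pointing down, gripper open.
Joint ranges: [-3.06, 3.06], [-0.37, 2.12], [-1.25, 1.32], [0.18, 2.47], [-1.1, 4.24], [0.23, 1.98], [-2.94, 2.94]. Speed limits (rad/s): [2.57, 2.57, 3.14, 3.14, 3.14, 3.14, 3.14].

## Interface

Orientations are given as [roll, pitch, yaw] about the fixed x, y, z axes, in that order (R = Rz(yaw) Ry(pitch) Rx(roll)).
In Python, from cell import ctrl, viewer, silhouettes gives the robot as it stands.
- The arm moves only by the shell command python3 -m creep 'ROWS'. ROWS is JSON, a list of rows, each an object with "jaw": the gripper command: -1 is shut, 1 is fully open, values between are in proportion; "xyz": the shift along the tool's x, y, z in mm, a list of three; "angular": the turn, a rotation vector about the tool's x, y, z in rad, a list of three. In form: [{"jaw": jaw, "xyz": [tx, ty, tz], "angular": [rx, ry, rz]}, ...]. A call has 1 to 12 rows; each row is the pose to reach, as a shift and turn from the pose commanded when the call began, along the tool's axes at that moment; what a row does not reach only later rows make up. A row lasts 1/8 s, in which the tool goes at most 62.5 mm and 10.7 degrees, less where a joint would pass 70% of its speed; a pose out of reach is approached as far as the arm can. A call with a gripper value outside its range is refused whole. The fingers move at their own pace and stop on an object; the grip force is fixed at half the most. Time passes only in rows, so rows that repeat a pose let the fingers close. It gives the time, the measured TCP pose, the force, the opening and the grip force at its end, in the units of the state.
- ctrl.read_state(): the state, without advancing time (a new reading comes with each control period).
- viewer.get_image(name): name is "scene" or "top"; returns (picture, depth): 420x560x3 uint8, red, green, blue; 420x560 float32, mm along the optical axis (not along the pixel's ray), 0 where there is no reading.
- viewer.camera_model(name): a dict with "fx", "fy", "cx", "cy" (pixels), "dist" ([k1, k2, p1, p2, k3] as OpenCV has them; the pictures are not rectified), "T" (4x4, takes a point from camera to world coordinates). Camera axes: x right, y down, z forward; pixel columns grow to the right and rows downward; lengths in mm; the calibration is good to about 2 mm. A picture is of the moment at which its call begins. camera_model takes no time and is no camera call.
- ctrl.finish_job(): hands the job in; it is judged then, once.
Trained networks look in the newest picture that a camera, given by its name, has taken for a name from the list of things; names that differ only in an ending like _2 or _b are one class to them, and where a whole thing is asked for, a point or a joint stands for the part that bears it (a point fixed in the world has none). Each returns a list of dicts, best first, with "score" (0 to 1); they miss things now and then, are a little off and sometimes report something else, mostly with a low value. They report only what shows in the picture. A call takes as long as a camera call.
- silhouettes(camera, target): "pixels" (420x560 bool, what is visible of it) and "xy" ([column, row] in pixels, amid what is visible of it).
The state is a dict: "clock": time; "qpos": joint angles; "qd": joint speeds; "tau": joint torques, N m; "eef_pos": TCP position; "tool_rot": TCP orientation; "force": force on the tool from outside, world axes, zero at the start; "torque": the same for the moment, N m; "width": finger opening in mm; "gripper_force": force on a finger pad.
Only numpy, scipy, OpenCV 4.12 (cv2) and the standard library are available. Lean on these libraries where they do the work, as an engineer would, in place of code of your own. Each camera call takes 0.05 s, during which the arm holds its last target. There are 200 camera calls.

## Task

The blue test-tube rack was left standing on its end to drain. Push it over towards its solid bottom so that it drops onto its feet with the open tube grid upward, and then push it across the bench until its long side is flush along the front of the low grey reagent step. Only push it, never lift it, and leave the other things on the bench undisturbed.

Things in the scene. Friction and masses are not known exactly. Their poses are not given: they have to be found in the camera images.
- rack: Blue test-tube rack, about 180 g, 200 long, 76 wide, 60 mm high; it starts standing on one end. Origin: centre of that end. z: along its length (up at first). +x: its feet side at x = 30 mm (solid plate, end-plate edges). -x: its open upper side at x = -30 mm (bar grid, 2 x 5 tube openings 32 mm wide). y: its width. On its feet x points down, z points level the way it fell.
- rack_heel (a point): Middle of the rack's edge at (30, 0, 0) mm in its axes, between first end and feet side; it stays on the bench. Pushed towards +x near the top of its open side (above 150 mm), the rack turns about this edge without sliding, balances at about 15 to 20 degrees and then falls onto its feet by itself.
- rack_mid (a point): Middle of the rack's feet side, (30, 0, 100) mm in its axes: the centre of its underside once on its feet, then at bench height. The rack slides there with 1 to 3 N.
- step: Low grey reagent step with a steel top, fixed at the far side: 640 long, 150 deep, 54 mm high, small jars and a flat box on it. Origin at bench height under the middle of its front face (the upright face towards the robot); x into the step, y along the face, z up. The rack is flush when rack_mid is 38 mm in front of the face and its length runs along it. The way there is clear.
- wash_bottle: Loose white bottle with blue cap, 60 mm diameter, 160 mm tall, origin under its centre. Leave alone.
- dropper: Loose small amber glass bottle, 32 mm diameter, 80 mm tall, origin under its centre. Leave alone.
- beaker: Loose glass beaker, 68 mm diameter, 85 mm tall, origin under its centre. Leave alone.
- jar: Loose white jar, 54 mm diameter, 70 mm tall, origin under its centre. Leave alone.
- tip_box: Loose closed blue box of pipette tips, 85 x 120 x 55 mm (x, y, z), origin under its centre. Leave alone.
- dish: Loose flat glass dish, 90 mm diameter, 15 mm high, origin under its centre. Leave alone.

How it is judged:
By the outcome, as a careful person would: the job done as asked, in the order asked, and still so for the second after the job is handed in, with the robot touching nothing.
It also fails if it takes over 51 s, if anything falls off the work surface, if the arm or the gripper's body presses on something with over 40 N, if the wrist force passes 120 N, or if a joint passes its speed limit or range.

## Working session

There is one attempt and no reset: what is moved stays moved. The work goes in short steps, Python scripts to look and compute and a shell command to move; the robot and the scene stay as the last step left them, time stands still between calls to the robot, and variables do not carry over. Pictures are saved under pics/ and viewed, at most 10 in all, crops included, and the job is handed in when it is done.

```bash
ls; mkdir -p pics
cat > h.py <<'E'
import numpy as np, cv2
from cell import ctrl, viewer, silhouettes
def cloud(name, d):
    m=viewer.camera_model(name); K=np.array([[m['fx'],0,m['cx']],[0,m['fy'],m['cy']],[0,0,1.]])
    h,w=d.shape; g=np.stack(np.meshgrid(np.arange(w),np.arange(h)),-1).reshape(-1,1,2).astype(np.float64)
    u=cv2.undistortPoints(g,K,np.array(m['dist'],float)).reshape(h,w,2)
    P=np.dstack([u*d[...,None],d]); T=np.array(m['T']); return P@T[:3,:3].T+T[:3,3]
E
python3 - <<'E'
from h import *
np.set_printoptions(precision=1,suppress=True)
s=ctrl.read_state();print({k:s[k] for k in('clock','eef_pos','tool_rot','force','width')})
ims=[]
for c in('scene','top'):
    im,d=viewer.get_image(c);ims.append(im);P=cloud(c,d);np.save(c+'.npy',P)
    cv2.imwrite(f'pics/{c}0.png',im[...,::-1])
    for n in('rack','step','wash_bottle','dropper','beaker','jar','tip_box','dish'):
        for r in silhouettes(c,n)[:2]:
            if r['score']<.3: continue
            q=P[r['pixels']&(d>0)]
            print(c,n,round(r['score'],2),r['xy'],np.median(q,0),np.percentile(q,3,axis=0),np.percentile(q,97,axis=0))
E
```

```text
pics
{'clock': 0.0, 'eef_pos': array([243.1, 602.2, 249.4]), 'tool_rot': array([-3.1,  0. ,  2.8]), 'force': array([ 0.5,  1.1, -0. ]), 'width': 85.25339986436151}
scene rack 0.61 [247.3, 180.4] [ 577.7 -141.7  124.7] [ 531.6 -191.     5.3] [ 606.5 -136.4  202.5]
scene step 0.78 [213.7, 303.5] [807.2  72.2  55.7] [ 713.9 -301.5   30.5] [889.9 278.7 110.2]
scene wash_bottle 0.69 [434.6, 264.7] [399.  317.1  91.8] [359.3 285.3   2.2] [412.7 340.3 161.1]
scene dropper 0.94 [421.7, 316.0] [491.5 363.   48.7] [479.6 348.3   8.1] [498.4 375.6  81.7]
scene beaker 0.8 [378.0, 324.5] [579.7 327.5  53.1] [557.6 297.2   1.7] [621.8 360.   86.6]
scene beaker 0.72 [211.2, 301.4] [807.1  70.7  55.7] [ 714.6 -304.1   30.1] [889.5 278.3 111.1]
scene jar 0.95 [201.4, 165.5] [ 587.  -346.5   46.4] [ 560.5 -379.4    6.8] [ 604.6 -336.3   71.7]
scene tip_box 0.65 [238.3, 138.2] [ 409.3 -389.7   54.2] [ 368.5 -437.8    8.3] [ 467.3 -328.3   58. ]
scene dish 0.85 [288.7, 168.2] [ 370.1 -211.2   16.3] [ 326.1 -255.8    2.4] [ 407.8 -175.7   19.3]
top rack 0.95 [322.4, 197.5] [ 563.5 -157.8  198.7] [ 528.3 
[... 212 characters left out ...]
[407.8 325.2 161.4]
top wash_bottle 0.39 [394.8, 250.8] [ 415.  -379.9   54.1] [ 372.2 -439.5   23.5] [ 458.  -324.1   59.5]
top dropper 0.49 [139.2, 225.2] [479.5 353.   51.5] [468.  343.9  -1.8] [493.6 369.7  81.6]
top beaker 0.81 [144.7, 188.8] [591.1 340.6  37.2] [559.8 298.8  -0.7] [618.2 360.4  85.8]
top jar 0.56 [387.6, 193.7] [ 576.1 -356.8   67.5] [ 552.2 -386.6   -1.6] [ 608.2 -336.3   74. ]
top jar 0.35 [334.7, 268.6] [ 365.5 -218.1   14.7] [ 327.5 -258.8    8.1] [ 402.9 -179.7   20. ]
top tip_box 0.55 [394.0, 250.6] [ 415.  -379.1   54. ] [ 369.6 -440.4    9.9] [ 459.9 -323.9   59.4]
top dish 0.65 [336.2, 270.7] [ 365.5 -219.6   14.8] [ 327.7 -258.4    9.4] [ 400.7 -179.9   20. ]
```

View pics/scene0.png

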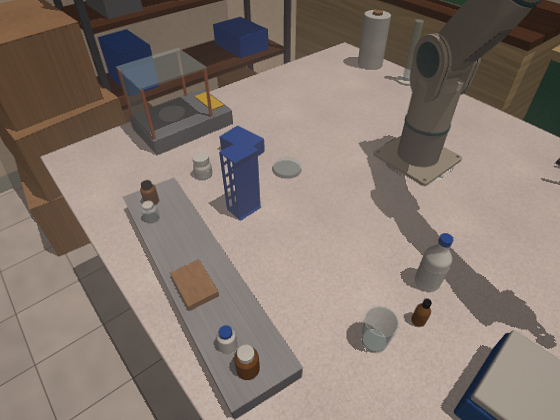

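View pics/top0.png

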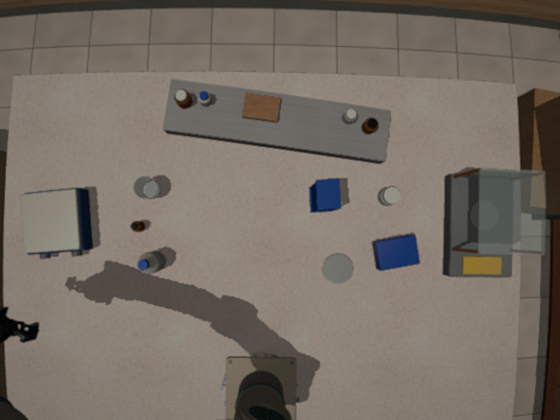

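Run:
```python
import numpy as np,cv2
T=np.load('top.npy');S=np.load('scene.npy')
for n,P in(('top',T),('scene',S)):
    x,y,z=P[...,0],P[...,1],P[...,2]
    m=(z>185)&(z<215)&(x>480)&(x<650)&(y>-260)&(y<-90)
    r=cv2.minAreaRect(P[m][:,:2].astype(np.float32)); print(n,m.sum(),r,cv2.boxPoints(r).round(1).tolist())
    m=(z>25)&(z<48)&(x>680)&(x<760)&(abs(y)<300)
    if m.sum()>20: print('face',m.sum(),np.polyfit(y[m],x[m],1),np.std(x[m]-np.polyval(np.polyfit(y[m],x[m],1),y[m])))
    m=(z>48)&(z<60)&(x>680)&(x<900)&(abs(y)<350)
    ys=np.arange(-280,281,40);e=[np.percentile(x[m&(abs(y-k)<12)],1) if (m&(abs(y-k)<12)).sum()>5 else np.nan for k in ys];print(np.round(e,1))
```

```text
top 723 ((566.3527221679688, -164.94973754882812), (76.50392150878906, 60.201087951660156), 3.6619765758514404) [[526.2999877929688, -137.39999389648438], [530.0999755859375, -197.39999389648438], [606.4000244140625, -192.5], [602.5999755859375, -132.5]]
face 391 [1.15011112e-01 7.21845458e+02] 10.869929602625211
[684.5 689.  694.2 699.4 704.1 709.3 714.7 717.9 722.8 729.9 735.2 740.5
 744.3 748.5 755.2]
scene 573 ((568.1884155273438, -164.32188415527344), (77.72038269042969, 61.900169372558594), 4.343936443328857) [[527.0999755859375, -136.39999389648438], [531.7999877929688, -198.10000610351562], [609.2999877929688, -192.1999969482422], [604.5999755859375, -130.5]]
[687.6 692.4 697.  702.4 707.3 712.7 717.2 721.7 727.3 733.6 737.8 743.2
 748.7 753.1 758.1]
```

The scene view shows the rack upright at about (243,172), with its solid face (260,185) towards the right. The openings show on its left side (230,185). The top view puts the rack at (325,195), the jar at (390,196), and a clear gap to the step front at (275,148). I'll enlarge the rack to confirm which side the feet are on.

```bash
cat >> h.py <<'E'
from scipy.spatial.transform import Rotation as Ro
def rel(xyz,yaw=None):
    s=ctrl.read_state();R=Ro.from_euler('xyz',s['tool_rot']);p=s['eef_pos']
    t=Ro.from_euler('xyz',[np.pi,0,s['tool_rot'][2] if yaw is None else yaw])
    print('clk',s['clock'],'pos',p.round(1),'rot',s['tool_rot'].round(3),'shift',R.inv().apply(np.array(xyz)-p).round(1),'turn',(R.inv()*t).as_rotvec().round(3))
E
python3 - <<'E'
from h import *
a=cv2.imread('pics/scene0.png')[115:230,195:285];b=cv2.imread('pics/top0.png')[165:225,295:355]
a=cv2.resize(a,None,fx=5,fy=5,interpolation=2);b=cv2.resize(b,(340,340));c=np.zeros((575,800,3),np.uint8);c[:,:450]=a;c[:340,455:795]=b
cv2.imwrite('pics/crop.png',c)
rel([450,67,320],1.64);rel([572,-245,320],1.64)
E
```

```text
clk 0.9 pos [243.3 602.7 250.3] rot [-3.142 -0.     2.758] shift [-392.2 -419.4  -69.7] turn [-0.    -0.     1.118]
clk 0.9 pos [243.3 602.7 250.3] rot [-3.142 -0.     2.758] shift [-622.2 -663.   -69.7] turn [-0.    -0.     1.118]
```

View pics/crop.png

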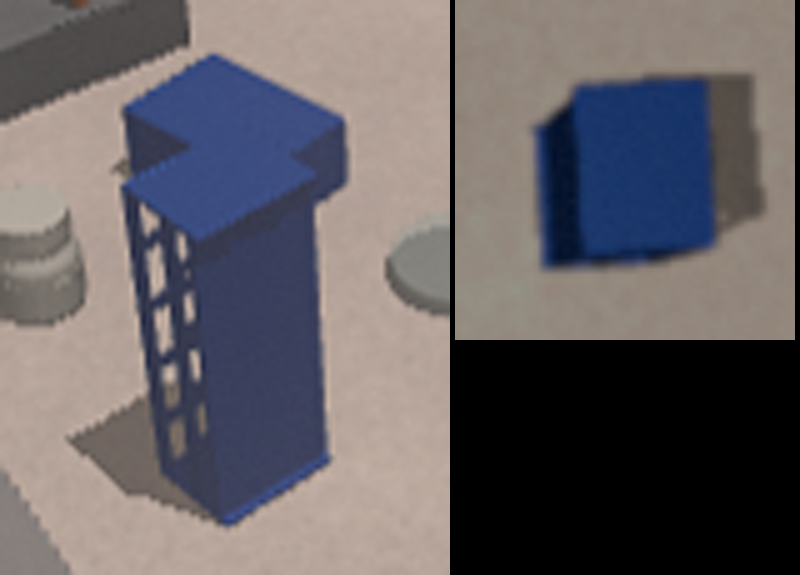

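The crop confirms it: the solid plate, recessed between the end-plate edges, faces +y (right of crop, 265,340), and the bars face -y. The blue shape behind it is the tip box. So the rack has to fall towards +y, and I'll push it from the -y side.

```bash
python3 -m creep '[{"jaw":-1,"xyz":[-40,-42,-40],"angular":[0,0,0.15]},{"jaw":-1,"xyz":[-80,-85,-60],"angular":[0,0,0.3]},{"jaw":-1,"xyz":[-120,-128,-70],"angular":[0,0,0.45]},{"jaw":-1,"xyz":[-160,-171,-70],"angular":[0,0,0.6]},{"jaw":-1,"xyz":[-200,-214,-70],"angular":[0,0,0.75]},{"jaw":-1,"xyz":[-240,-257,-70],"angular":[0,0,0.9]},{"jaw":-1,"xyz":[-282,-300,-70],"angular":[0,0,1.05]},{"jaw":-1,"xyz":[-324,-345,-70],"angular":[0,0,1.118]},{"jaw":-1,"xyz":[-366,-390,-70],"angular":[0,0,1.118]},{"jaw":-1,"xyz":[-408,-435,-70],"angular":[0,0,1.118]},{"jaw":-1,"xyz":[-450,-480,-70],"angular":[0,0,1.118]},{"jaw":-1,"xyz":[-492,-525,-70],"angular":[0,0,1.118]}]'; python3 -c "
from h import *
rel([572,-245,320],1.64);rel([572,-245,188],1.64)"
```

```text
clock: 2.4
eef_pos: [503.7, -70.0, 320.6]
tool_rot: [3.141, -0.0, 1.64]
force: [0.2, 0.3, -0.1]
width: -0.2
gripper_force: 0.0
clk 2.4 pos [503.7 -70.  320.6] rot [ 3.141 -0.     1.64 ] shift [-179.4   56.     0.6] turn [ 0.001 -0.     0.   ]
clk 2.4 pos [503.7 -70.  320.6] rot [ 3.141 -0.     1.64 ] shift [-179.4   55.9  132.6] turn [ 0.001 -0.     0.   ]
```

```bash
python3 -m creep '[{"jaw":-1,"xyz":[-55,17,0],"angular":[0,0,0]},{"jaw":-1,"xyz":[-110,34,0],"angular":[0,0,0]},{"jaw":-1,"xyz":[-160,50,0],"angular":[0,0,0]},{"jaw":-1,"xyz":[-180,56,0],"angular":[0,0,0]},{"jaw":-1,"xyz":[-180,56,45],"angular":[0,0,0]},{"jaw":-1,"xyz":[-180,56,90],"angular":[0,0,0]},{"jaw":-1,"xyz":[-180,56,132],"angular":[0,0,0]},{"jaw":-1,"xyz":[-180,56,132],"angular":[0,0,0]}]'; python3 -c "
from h import *
rel([569,-206,188],1.64)
im,d=viewer.get_image('top');P=cloud('top',d);x,y,z=np.moveaxis(P,2,0)
m=(z>185)&(z<208)&(x>500)&(x<640)&(y>-205)&(y<-110);print(m.sum(),cv2.minAreaRect(P[m][:,:2].astype(np.float32)))"
```

```text
clock: 3.4
eef_pos: [569.3, -242.7, 185.4]
tool_rot: [-3.135, -0.003, 1.64]
force: [-0.2, 1.1, -0.2]
width: 0.3
gripper_force: 0.0
clk 3.4 pos [ 569.3 -242.7  185.4] rot [-3.135e+00 -3.000e-03  1.640e+00] shift [36.6  2.2 -2.5] turn [-0.006 -0.003 -0.   ]
719 ((566.2645874023438, -165.1537322998047), (76.0475082397461, 60.41266632080078), 3.610262632369995)
```

```bash
python3 -m creep '[{"jaw":-1,"xyz":[15,0,0],"angular":[0,0,0]},{"jaw":-1,"xyz":[28,0,0],"angular":[0,0,0]},{"jaw":-1,"xyz":[35,0,0],"angular":[0,0,0]},{"jaw":-1,"xyz":[42,0,0],"angular":[0,0,0]},{"jaw":-1,"xyz":[49,0,0],"angular":[0,0,0]},{"jaw":-1,"xyz":[56,0,0],"angular":[0,0,0]},{"jaw":-1,"xyz":[63,0,0],"angular":[0,0,0]},{"jaw":-1,"xyz":[69,0,0],"angular":[0,0,0]},{"jaw":-1,"xyz":[75,0,0],"angular":[0,0,0]},{"jaw":-1,"xyz":[80,0,0],"angular":[0,0,0]},{"jaw":-1,"xyz":[85,0,0],"angular":[0,0,0]},{"jaw":-1,"xyz":[90,0,0],"angular":[0,0,0]}]'; python3 -c "
from h import *
im,d=viewer.get_image('scene');cv2.imwrite('pics/s1.png',im[...,::-1])"
```

```text
clock: 4.95
eef_pos: [565.0, -153.9, 188.3]
tool_rot: [-3.142, -0.0, 1.64]
force: [-0.0, 1.0, 0.3]
width: 0.1
gripper_force: 0.0
```

View pics/s1.png

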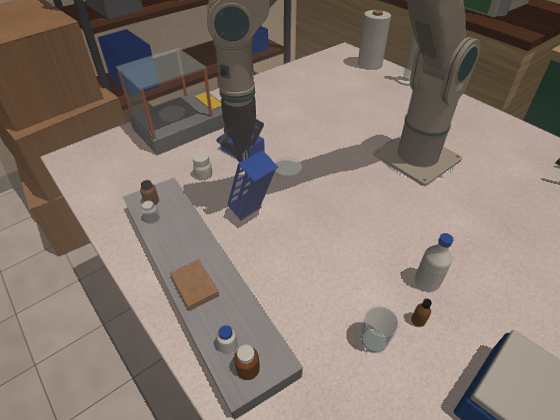

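The rack, at (250,185), is tilting to the right about its lower feet edge at (243,215) and hasn't gone over yet. I'll keep pushing slowly.

```bash
python3 -m creep '[{"jaw":-1,"xyz":[4,0,0],"angular":[0,0,0]},{"jaw":-1,"xyz":[8,0,0],"angular":[0,0,0]},{"jaw":-1,"xyz":[12,0,0],"angular":[0,0,0]},{"jaw":-1,"xyz":[16,0,0],"angular":[0,0,0]},{"jaw":-1,"xyz":[20,0,0],"angular":[0,0,0]},{"jaw":-1,"xyz":[20,0,0],"angular":[0,0,0]},{"jaw":-1,"xyz":[20,0,0],"angular":[0,0,0]},{"jaw":-1,"xyz":[20,0,0],"angular":[0,0,0]}]'
cat > look.py <<'E'
from h import *
m={}
for c in('top','scene'):
    im,d=viewer.get_image(c);P=cloud(c,d);x,y,z=np.moveaxis(P,2,0);m[c]=im
    k=(z>30)&(z<70)&(x>480)&(x<722+.126*y)&(y>-240)&(y<150)
    for r in silhouettes(c,'rack')[:1]:
        k&=cv2.dilate(r['pixels'].astype(np.uint8),np.ones((3,3)))>0; q=P[r['pixels']]
        print(r['score'],np.percentile(q,[2,50,98],axis=0).round(0).tolist())
    if k.sum()>20:
        b=cv2.minAreaRect(P[k][:,:2].astype(np.float32));print(c,k.sum(),'z',np.median(z[k]).round(1),'hi',np.percentile(z[k],97).round(1),np.round(cv2.boxPoints(b)).tolist(),b)
rel([565,-135,188])
import sys;cv2.imwrite(sys.argv[1],np.hstack([m['scene'][80:380,100:400],m['top'][50:350,150:450]])[...,::-1])
E
python3 look.py pics/s2.png
```

```text
clock: 6.0
eef_pos: [563.6, -134.5, 188.3]
tool_rot: [-3.142, 0.0, 1.639]
force: [-0.4, -0.2, 0.3]
width: 0.0
gripper_force: 0.0
0.82 [[517.0, -102.0, -0.0], [558.0, -15.0, 12.0], [598.0, 66.0, 63.0]]
top 662 z 58.8 hi 63.8 [[513.0, 65.0], [525.0, -120.0], [601.0, -115.0], [590.0, 70.0]] ((557.3948364257812, -25.086105346679688), (76.4249038696289, 185.8535614013672), 3.5935840606689453)
0.73 [[508.0, -130.0, 2.0], [563.0, -22.0, 33.0], [602.0, 69.0, 63.0]]
scene 1723 z 57.8 hi 63.0 [[514.0, 67.0], [526.0, -136.0], [606.0, -132.0], [593.0, 72.0]] ((559.6952514648438, -32.28875732421875), (79.83100891113281, 203.9833526611328), 3.4018654823303223)
clk 6.2 pos [ 563.7 -134.4  188.3] rot [-3.142  0.     1.64 ] shift [-0.7  1.3  0.3] turn [-0.  0. -0.]
```

View pics/s2.png

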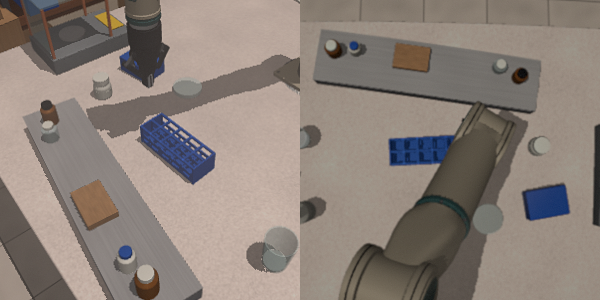

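The rack is on its feet with the grid upward (scene half at (178,147), top half at (420,150)). Its centre is about (559,-33), turned 3.7° from y. Next I'll go round to the near side with the fingers open and spread along its length.

```bash
python3 -m creep '[{"jaw":0,"xyz":[10,5,-10],"angular":[0,0,0.17]},{"jaw":1,"xyz":[20,12,-12],"angular":[0,0,0.34]},{"jaw":1,"xyz":[30,25,-12],"angular":[0,0,0.51]},{"jaw":1,"xyz":[45,40,-12],"angular":[0,0,0.68]},{"jaw":1,"xyz":[60,55,-12],"angular":[0,0,0.85]},{"jaw":1,"xyz":[75,70,-12],"angular":[0,0,1.02]},{"jaw":1,"xyz":[90,80,-12],"angular":[0,0,1.19]},{"jaw":1,"xyz":[102,-80,-12],"angular":[0,0,1.36]},{"jaw":1,"xyz":[102,-80,-12],"angular":[0,0,1.53]}]' >/dev/null; python3 -c "
from h import *
rel([474,-38,188],.064);rel([474,-38,28],.064)"
```

```text
clk 7.325 pos [511.  -38.2 199.9] rot [3.141 0.    0.105] shift [-36.7  -4.1  11.9] turn [0.001 0.    0.041]
clk 7.325 pos [511.  -38.2 199.9] rot [3.141 0.    0.105] shift [-36.7  -4.3 171.9] turn [0.001 0.    0.041]
```

```bash
python3 -m creep '[{"jaw":1,"xyz":[-20,-2,0],"angular":[0,0,0.04]},{"jaw":1,"xyz":[-38,-4,20],"angular":[0,0,0.04]},{"jaw":1,"xyz":[-38,-4,65],"angular":[0,0,0.04]},{"jaw":1,"xyz":[-38,-4,110],"angular":[0,0,0.04]},{"jaw":1,"xyz":[-38,-4,150],"angular":[0,0,0.04]},{"jaw":1,"xyz":[-38,-4,165],"angular":[0,0,0.04]},{"jaw":1,"xyz":[-38,-4,172],"angular":[0,0,0.04]},{"jaw":1,"xyz":[-38,-4,172],"angular":[0,0,0.04]}]'; python3 look.py pics/s3.png; python3 -c "
from h import *
rel([506,-36,28],.064);rel([570,-35,28],-.06);rel([615,-34,28],-.126)"
```

```text
clock: 8.32
eef_pos: [474.3, -38.6, 28.4]
tool_rot: [-3.141, -0.0, 0.069]
force: [-0.0, -0.6, 0.1]
width: 85.6
gripper_force: 0.0
0.91 [[517.0, -130.0, 3.0], [560.0, -27.0, 12.0], [595.0, 64.0, 65.0]]
top 764 z 58.4 hi 63.8 [[514.0, 65.0], [526.0, -135.0], [602.0, -130.0], [590.0, 70.0]] ((557.8689575195312, -32.37274169921875), (76.32470703125, 200.1709747314453), 3.5884552001953125)
0.77 [[498.0, -130.0, 1.0], [563.0, -22.0, 33.0], [602.0, 69.0, 63.0]]
scene 1717 z 57.9 hi 63.0 [[514.0, 67.0], [526.0, -136.0], [605.0, -131.0], [593.0, 72.0]] ((559.4589233398438, -32.0859375), (79.04668426513672, 203.06222534179688), 3.350374460220337)
clk 8.525 pos [474.6 -38.4  28.9] rot [ 3.141e+00 -1.000e-03  7.000e-02] shift [  83.6  102.7 -158.9] turn [ 0.    -0.001 -0.   ]
clk 8.525 pos [474.6 -38.4  28.9] rot [ 3.141e+00 -1.000e-03  7.000e-02] shift [31.5 -0.2  1. ] turn [ 0.    -0.001  0.006]
clk 8.525 pos [474.6 -38.4  28.9] rot [ 3.141e+00 -1.000e-03  7.000e-02] shift [95.4  3.3  1.1] turn [ 0.    -0.001  0.13 ]
clk 8.525 pos [474.6 -38.4  28.9] rot [ 3.141e+00 -1.000e-03  7.000e-02] shift [140.4   5.4   1.1] turn [ 0.    -0.001  0.196]
```

View pics/s3.png

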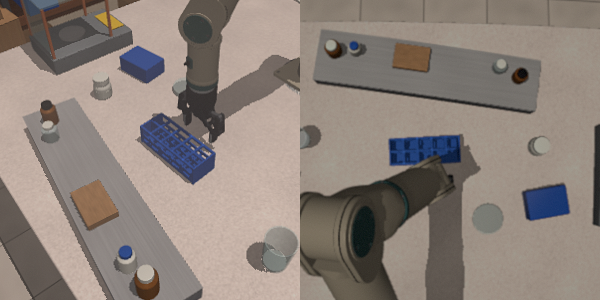

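The open fingers stand at (205,125) in the scene half, just behind the middle of the rack's near side, and the rack hasn't moved. Now I'll push it, turning it gradually to the step's angle.

```bash
python3 -m creep '[{"jaw":1,"xyz":[14,0,0],"angular":[0,0,0]},{"jaw":1,"xyz":[25,0,0],"angular":[0,0,0]},{"jaw":1,"xyz":[34,0,0],"angular":[0,0,0]},{"jaw":1,"xyz":[45,1,0],"angular":[0,0,0.02]},{"jaw":1,"xyz":[56,1,0],"angular":[0,0,0.045]},{"jaw":1,"xyz":[67,2,0],"angular":[0,0,0.07]},{"jaw":1,"xyz":[78,3,0],"angular":[0,0,0.095]},{"jaw":1,"xyz":[89,3,0],"angular":[0,0,0.12]},{"jaw":1,"xyz":[100,4,0],"angular":[0,0,0.145]},{"jaw":1,"xyz":[111,5,0],"angular":[0,0,0.17]},{"jaw":1,"xyz":[122,6,0],"angular":[0,0,0.195]},{"jaw":1,"xyz":[130,7,0],"angular":[0,0,0.195]}]'; python3 look.py pics/s4.png
```

```text
clock: 10.02
eef_pos: [604.0, -36.1, 28.1]
tool_rot: [3.142, 0.001, -0.125]
force: [-2.5, 0.2, 0.8]
width: 85.4
gripper_force: 1.0
0.69 [[604.0, -141.0, 2.0], [669.0, -114.0, 29.0], [696.0, 52.0, 370.0]]
top 310 z 57.8 hi 63.4 [[600.0, -136.0], [677.0, -146.0], [703.0, 52.0], [626.0, 62.0]] ((651.4615478515625, -42.21007537841797), (200.1309356689453, 76.90867614746094), 82.56524658203125)
0.66 [[605.0, -141.0, 2.0], [657.0, -30.0, 33.0], [702.0, 60.0, 63.0]]
scene 1915 z 57.1 hi 63.1 [[588.0, -135.0], [680.0, -147.0], [706.0, 54.0], [614.0, 66.0]] ((646.6936645507812, -40.60797119140625), (203.03282165527344, 92.71439361572266), 82.7347412109375)
clk 10.225 pos [604.3 -36.4  28.2] rot [ 3.141 -0.    -0.125] shift [ -26.7  102.8 -159.8] turn [ 0. -0. -0.]
```

View pics/s4.png

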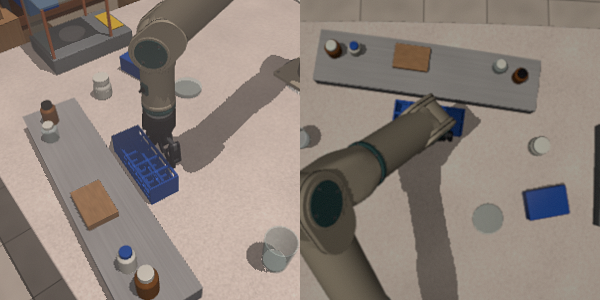

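The rack, at (145,163) in the scene half, is now nearly parallel to the step and about 22–24 mm from it. I'll close the gap gently and watch the force.

```bash
python3 -m creep '[{"jaw":1,"xyz":[6,0,0],"angular":[0,0,0]},{"jaw":1,"xyz":[12,0,0],"angular":[0,0,0]},{"jaw":1,"xyz":[17,0,0],"angular":[0,0,0]},{"jaw":1,"xyz":[20,0,0],"angular":[0,0,0]},{"jaw":1,"xyz":[20,0,0],"angular":[0,0,0]}]'; python3 -m creep '[{"jaw":1,"xyz":[1,0,0],"angular":[0,0,0]},{"jaw":1,"xyz":[2,0,0],"angular":[0,0,0]},{"jaw":1,"xyz":[2,0,0],"angular":[0,0,0]}]';python3 -m creep '[{"jaw":1,"xyz":[1,0,0],"angular":[0,0,0]},{"jaw":1,"xyz":[2,0,0],"angular":[0,0,0]},{"jaw":1,"xyz":[2,0,0],"angular":[0,0,0]}]'
```

```text
clock: 10.85
eef_pos: [624.6, -39.0, 28.3]
tool_rot: [3.141, -0.001, -0.125]
force: [0.2, -0.2, 1.4]
width: 85.1
gripper_force: 0.0
clock: 11.22
eef_pos: [626.0, -39.1, 28.4]
tool_rot: [-3.142, 0.0, -0.125]
force: [-2.4, -0.6, 1.8]
width: 85.5
gripper_force: 0.9
clock: 11.6
eef_pos: [626.4, -39.1, 28.2]
tool_rot: [-3.141, 0.003, -0.126]
force: [-6.6, 1.6, 4.3]
width: 85.2
gripper_force: 3.1
```

```bash
python3 -m creep '[{"jaw":1,"xyz":[1,0,0],"angular":[0,0,0]},{"jaw":1,"xyz":[2,0,0],"angular":[0,0,0]},{"jaw":1,"xyz":[2,0,0],"angular":[0,0,0]}]'; python3 look.py pics/s5.png
```

```text
clock: 11.98
eef_pos: [626.4, -39.1, 27.9]
tool_rot: [-3.14, 0.007, -0.126]
force: [-10.6, 1.9, 7.1]
width: 85.3
gripper_force: 5.3
0.87 [[621.0, -146.0, 2.0], [685.0, -119.0, 31.0], [720.0, 54.0, 377.0]]
top 296 z 58.1 hi 64.0 [[622.0, -139.0], [701.0, -151.0], [733.0, 49.0], [654.0, 61.0]] ((677.4913330078125, -45.17608642578125), (202.2863311767578, 80.02037048339844), 81.09524536132812)
0.83 [[628.0, -143.0, 2.0], [674.0, -29.0, 40.0], [721.0, 58.0, 63.0]]
scene 1836 z 58.2 hi 63.2 [[611.0, -143.0], [702.0, -155.0], [731.0, 75.0], [640.0, 86.0]] ((671.1132202148438, -34.34650421142578), (231.4913787841797, 92.37256622314453), 82.82896423339844)
clk 12.175 pos [626.4 -39.1  27.9] rot [-3.14   0.007 -0.126] shift [ -50.   102.6 -159.9] turn [-0.001  0.007 -0.   ]
```

View pics/s5.png

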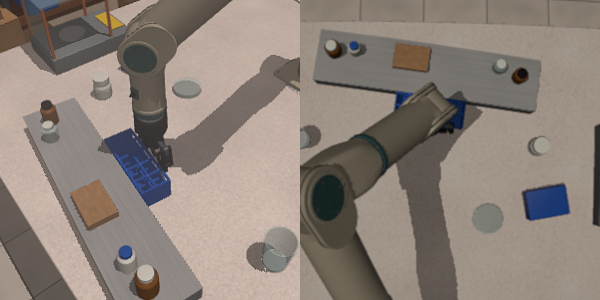

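The rack, at (137,167) in the scene half, sits against the step front and the force has risen to 11 N. I'll back straight off, lift clear, and check.

```bash
python3 -m creep '[{"jaw":1,"xyz":[-5,0,0],"angular":[0,0,0]},{"jaw":1,"xyz":[-15,0,0],"angular":[0,0,0]},{"jaw":1,"xyz":[-40,0,0],"angular":[0,0,0]},{"jaw":1,"xyz":[-80,0,0],"angular":[0,0,0]},{"jaw":1,"xyz":[-120,0,-10],"angular":[0,0,0]},{"jaw":1,"xyz":[-160,0,-50],"angular":[0,0,0]},{"jaw":1,"xyz":[-180,0,-100],"angular":[0,0,0]},{"jaw":1,"xyz":[-200,0,-150],"angular":[0,0,0]},{"jaw":1,"xyz":[-200,0,-170],"angular":[0,0,0]},{"jaw":1,"xyz":[-200,0,-170],"angular":[0,0,0]}]'; python3 look.py pics/s6.png
python3 - <<'E'
from h import *
for c in('top','scene'):
    im,d=viewer.get_image(c);P=cloud(c,d);x,y,z=np.moveaxis(P,2,0)
    blue=(im[...,2].astype(int)-im[...,0]>35)&(z>50)&(z<68)&(x>580)&(y>-180)&(y<100)&(x<760)
    k=blue; 
    for y0 in range(-130,60,30):
        a=k&(abs(y-y0)<8); b=(~k)&(abs(y-y0)<8)&(z>46)&(z<60)&(x>650)&(x<800)
        print(c,y0,np.percentile(x[a],[2,99]).round(1) if a.any() else '',np.percentile(x[b],2).round(1))
    for n in('wash_bottle','dropper','beaker','jar','tip_box','dish'):
        for r in silhouettes(c,n)[:1]: print(n,np.median(P[r['pixels']&(d>0)],0).round(0))
E
```

```text
clock: 13.42
eef_pos: [432.6, -14.4, 199.6]
tool_rot: [-3.14, -0.004, -0.124]
force: [0.7, 0.7, -0.7]
width: 85.4
gripper_force: 0.0
0.88 [[629.0, -140.0, 3.0], [674.0, -43.0, 26.0], [717.0, 52.0, 64.0]]
top 986 z 58.0 hi 63.6 [[622.0, -141.0], [703.0, -151.0], [729.0, 53.0], [648.0, 63.0]] ((675.4119873046875, -44.104278564453125), (205.71763610839844, 81.1745834350586), 82.72792053222656)
0.65 [[626.0, -143.0, 2.0], [674.0, -29.0, 40.0], [720.0, 58.0, 63.0]]
scene 1798 z 58.2 hi 63.1 [[624.0, -143.0], [703.0, -153.0], [731.0, 75.0], [652.0, 85.0]] ((677.499267578125, -34.10868835449219), (229.50311279296875, 79.75637817382812), 82.78369903564453)
clk 13.625 pos [431.2 -14.5 197.5] rot [ 3.141e+00  1.000e-03 -1.250e-01] shift [147.8 102.8   9.3] turn [0.    0.001 0.   ]
top -130 [623.9 700.4] 704.8
top -100 [629.  704.1] 707.7
top -70 [632.1 707.9] 712.3
top -40 [636.3 713.5] 715.3
top -10 [639.5 716.1] 719.8
top 20 [644.1 720.6] 722.5
top 50 [646.9 723.2] 673.4
wash_bottle [383. 298. 109.]
dropper [479. 353.  52.]
beaker [591. 340.  38.]
jar [ 574. -356.   68.]
tip_box [ 415. -381.   54.]
dish [ 365. -218.   15.]
scene -130 [628.3 703.2] 667.9
scene -100 [631.7 708. ] 710.3
scene -70 [635.1 710.8] 713.7
scene -40 [638.9 714.6] 716.2
scene -10 [643.4 719.4] 721.3
scene 20 [646.7 723.2] 724.5
scene 50 [652.2 725.1] 659.1
wash_bottle [400. 318.  95.]
dropper [491. 362.  49.]
beaker [578. 328.  53.]
jar [ 586. -346.   47.]
tip_box [580. 328.  53.]
dish [ 369. -212.   16.]
```

View pics/s6.png

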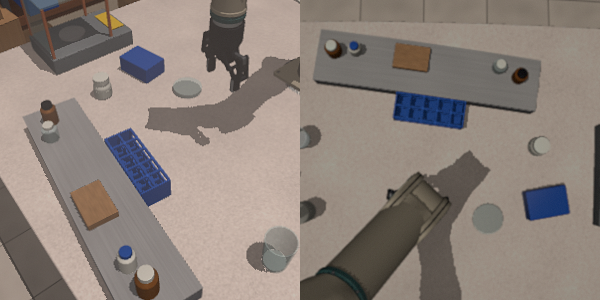

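The rack is flush along the step front in both views (scene half (137,167), top half (430,108)). The offset is the same along its whole length, the other things haven't moved, and the arm is clear. I'll hand it in.

```bash
python3 -c "
from cell import ctrl
print(ctrl.finish_job())"
```

```text
the job is handed in; nothing more can be done
None
```

I tipped the rack onto its feet with the tube grid upward, pushed it until its long side was flush along the front of the step, and handed the job in at about 14 s; the other things on the bench show no movement in the camera images.

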